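# Set out the sauces on a braai shelf

## Robot

A 6-joint arm with a two-finger parallel gripper is mounted at the origin on the work surface. World frame = base frame: x ahead of the robot, y to its left, z up, the work surface at z = 0. Lengths are in m, angles in rad, forces in N, time in s.
With the tool pointing down it reaches from about 0.375 to 0.925 m from the base axis. Payload 5.7 kg.
Tool frame: the origin (TCP) lies on the centre line of the jaws, within the pads' length; the fingertips stand 17 mm ahead of it and the grasp point (between the pads) lies 2 mm behind it; x points along the fingers, y is the direction in which the jaws open and shut, and the axes are right-handed (so a half turn about x gives the same grasp; the last joint's range is limited). The gripper opens to 88 mm and grips with 3 to 60 N. Pads are 20 mm wide; open, the fingers measure 115 mm over their backs; the gripper's body (75 mm by 178 mm) begins 61 mm behind the grasp point.
Start: joints at [-1.258, 0.359, 1.51, -0, 1.272, -0.115], TCP at [0.249, -0.546, 0.24] pointing down, gripper open.
Joint ranges: [-2.97, 2.97], [-1.01, 2.36], [0.21, 2.38], [-0.96, 4.11], [0.2, 2.71], [-2.98, 2.98]. Speed limits (rad/s): [2.39, 2.39, 3.14, 3.14, 3.14, 3.14].

## Interface

Orientations are given as [roll, pitch, yaw] about the fixed x, y, z axes, in that order (R = Rz(yaw) Ry(pitch) Rx(roll)).
In Python, from bench import manip, imaging, job gives the robot as it stands.
- The arm moves only by the tool apply_moves, never from a script. Its argument "steps" is a list of rows, each a list of 3 entries, a list of its own where there are three numbers: the shift along the tool's x, y, z in cm, then the turn, a rotation vector about the tool's x, y, z in rad, then the opening, from -1 (shut) to 1 (fully open), so that 0 is half open. A call has 1 to 20 rows; each row is the pose to reach, as a shift and turn from the pose commanded when the call began, along the tool's axes at that moment; what a row does not reach only later rows make up. A row lasts 1/12 s, in which the tool goes at most 41.7 mm and 7.16 degrees, less where a joint would pass 70% of its speed; a pose out of reach is approached as far as the arm can. A call with a gripper value outside its range is refused whole. The fingers move at their own pace and stop on an object; "force" is the grip in N (left out, the last holds). Time passes only in rows, so rows that repeat a pose let the fingers close. It gives the time, the measured TCP pose, the force and the opening at its end, in the units of the state.
- manip.get_state(): the state, without advancing time (a new reading comes with each control period).
- imaging.snapshot(name): name is "side" or "top" or "wrist"; returns (picture, depth): 480x640x3 uint8, red, green, blue; 480x640 float32, m along the optical axis (not along the pixel's ray), 0 where there is no reading.
- imaging.camera_info(name): a dict with "mtx" (3x3 intrinsics, pixels), "dist" ([k1, k2, p1, p2, k3] as OpenCV has them; the pictures are not rectified), "rvec" (rotation vector, rad) and "tvec" (3), from world to camera coordinates, as OpenCV has them. Camera axes: x right, y down, z forward; pixel columns grow to the right and rows downward; lengths in m; the calibration is good to about 2 mm. A picture is of the moment at which its call begins: read the wrist's pose just before it. camera_info takes no time and is no camera call; for the wrist camera it gives the pose at the moment of the call.
- job.close_job(): hands the job in, once; it reports no verdict.
The state is a dict: "t": time; "qpos": joint angles; "dq": joint speeds; "joint_torque": joint torques, N m; "ee_pos": TCP position; "tcp_rot": TCP orientation; "force": force on the tool from outside, world axes, zero at the start; "moment": the same for the moment, N m; "finger_gap": opening from 0.0 (shut) to 1.0 (fully open).
Only numpy, scipy, OpenCV 4.12 (cv2) and the standard library are available. Lean on these libraries where they do the work, as an engineer would, in place of code of your own. Each camera call takes 0.05 s, during which the arm holds its last target. There are 200 camera calls.

## Task

Set out the serving end of the braai shelf, using the upturned aluminium tray as the riser: stand the sauce dispenser, the salt shaker and the pepper mill upright in one row along the middle of its top, the dispenser at the left, the mill at the right (as the robot sees it) and the salt between them, each in the centre of its own third of the tray's length. Set the small steel dip bowl right way up in the middle of the plate that lies flat on the slab. Leave the tray, the plate and everything else where they are.

Things in the scene. Friction and masses are not known exactly. Their poses are not given: they have to be found in the camera images.
- dispenser: Empty red plastic squeeze bottle for sauce, standing upright. Round: straight body 52 mm in diameter from its foot up to 95 mm, then a shoulder, a 30 mm collar and a pointed nozzle; 130 mm tall in all, about 80 g. Origin: centre of its underside; z up its axis. Goes to the left third of the tray's top.
- salt: Salt shaker, standing upright: clear glass cylinder 42 mm in diameter with white inside and a low domed steel cap (43 mm across) from 56 mm up; 77 mm tall, about 130 g. The smallest of the upright things; not the wider amber jar. Origin: centre of its underside; z up. Goes to the middle third of the tray's top.
- mill: Pepper mill, standing upright: straight dark wooden cylinder 48 mm in diameter up to 98 mm (with a thin flush steel ring at 80 to 84 mm), rounded head and small steel knob; 119 mm tall, about 200 g. Origin: centre of its underside; z up. Goes to the right third of the tray's top.
- bowl: Small straight-sided steel dip bowl, open upwards, 58 mm outside diameter, 34 mm tall, wall 3 mm, about 90 g. No handle. Origin: centre of its underside; z up. Goes to the middle of the plate.
- tray: Loose aluminium tray lying upside down, 400 g. Flat top face 40 mm above the slab, 130 (x) by 240 mm (y); sides slope out to a thin rim 171 by 281 mm. Origin: centre of its footprint at slab height; z up, x across it away from the robot, y along it to the robot's left (turned 0.2 rad at most). Thirds centred at y = +80 mm (left), 0, -80 mm (right).
- plate: Round white melamine side plate lying flat on the slab, loose, about 250 g: 170 mm across, rim 18 mm high, flat inner floor about 110 mm across and 5 mm above the slab. The only plate lying flat (two stand in the rack). Origin: centre of its underside; z up.
- basket: Small open steel wire grill basket, 130 by 110 mm, 45 mm tall, with a wire loop at two ends. Bystander: leave it. Origin: centre of its underside.
- jar: Amber glass spice jar with a steel lid, 58 mm in diameter, 85 mm tall, standing in the row with the things to be moved. Bystander: leave it. Origin: centre of its underside.
- mug: Blue enamel mug, 80 mm across, 80 mm tall, with a handle. Bystander: leave it. Origin: centre of its underside.
Not all that is in view belongs to the job. What is shaped like the bowl but blue or purple is not meant.

How it is judged:
By the outcome, as a careful person would: the job done as asked, in the order asked, and still so for the second after the job is handed in, with the robot touching nothing.
It also fails if it takes over 112 s, if anything falls off the work surface, if the arm or the gripper's body presses on something with over 40 N, if the wrist force passes 120 N, or if a joint passes its speed limit or range.

## Working session

There is one attempt and no reset: what is moved stays moved. The work goes in short steps, Python scripts to look and compute and a tool call to move; the robot and the scene stay as the last step left them, time stands still between calls to the robot, and variables do not carry over. Pictures are saved under pics/ and viewed, about 12 in all and at most 16, crops included, and the job is handed in when it is done.

Besides the shell and the picture viewer there is one more tool, called after "Call:" as name(argument=value, ...), one argument or row to a line, values as JSON. apply_moves: Moves the arm, as the interface text tells. Its arguments: {"type":"object","properties":{"steps":{"type":"array","items":{"type":"array"}},"force":{"type":"number"}},"required":["steps"]}

```bash
mkdir -p pics
cat > h.py <<'E'
from bench import manip, imaging, job
import numpy as np, cv2
from scipy.spatial.transform import Rotation as R
def snap(n):
    ci=imaging.camera_info(n); p,d=imaging.snapshot(n)
    return p,d,ci
def rays(ci,uv):
    uv=np.asarray(uv,float).reshape(-1,1,2)
    n=cv2.undistortPoints(uv,np.array(ci['mtx'],float),np.array(ci['dist'],float)).reshape(-1,2)
    return np.c_[n,np.ones(len(n))]
def world(ci,pc):
    Rm=cv2.Rodrigues(np.array(ci['rvec'],float))[0]; t=np.array(ci['tvec'],float).ravel()
    return (pc-t)@Rm
def onplane(ci,uv,z):
    r=rays(ci,uv); o=world(ci,np.zeros((1,3)))[0]; d=world(ci,r)-o
    return o+d*((z-o[2])/d[:,2])[:,None]
def cloud(ci,d):
    v,u=np.nonzero(d>0); P=rays(ci,np.c_[u,v])*d[v,u][:,None]
    out=np.full(d.shape+(3,),np.nan); out[v,u]=world(ci,P); return out
def save(p,name): cv2.imwrite('pics/'+name,p[...,::-1])
E
python3 - <<'E'
from h import *
for n in('top','side'):
    p,d,ci=snap(n); save(p,n+'0.png'); np.savez(n+'0.npz',p=p,d=d,c=cloud(ci,d))
    print(n,world(ci,np.zeros((1,3))),(d>0).mean())
print(manip.get_state())
E
```

```text
top [[0.3650969  0.02140296 1.05674477]] 0.9961197916666666
side [[0.4635632  0.79377999 0.91118019]] 0.996064453125
{'t': 0.1, 'qpos': array([-1.25807935e+00,  3.59432162e-01,  1.51133937e+00, -3.31545890e-05,
        1.27248431e+00, -1.15100850e-01]), 'dq': array([-0.00071043, -0.0014314 , -0.00226776, -0.00059152, -0.00144827,
       -0.00044567]), 'joint_torque': array([-6.73131490e-04, -5.16355741e+01, -2.71406686e+01,  6.76078373e-02,
        2.77060788e-02, -3.29743648e-05]), 'ee_pos': array([ 0.24872739, -0.54535574,  0.23888834]), 'tcp_rot': array([-1.66685527,  1.56913284,  1.90256499]), 'force': array([-0.22781154, -0.78766829, -0.32080692]), 'moment': array([ 0.0306231 , -0.01861315, -0.0182363 ]), 'finger_gap': 1.001416408485721}
```

View pics/top0.png

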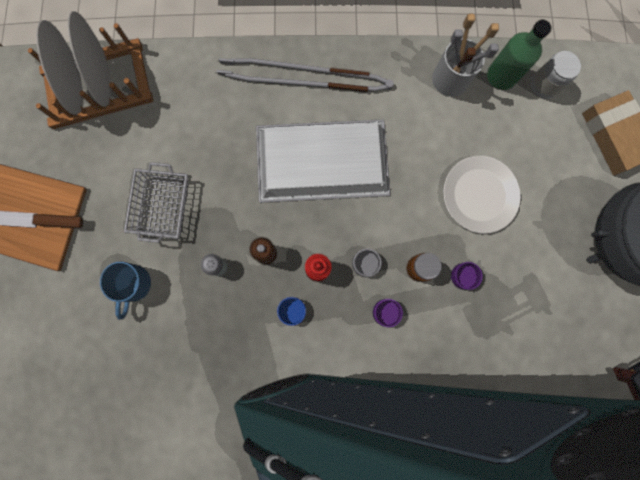

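View pics/side0.png

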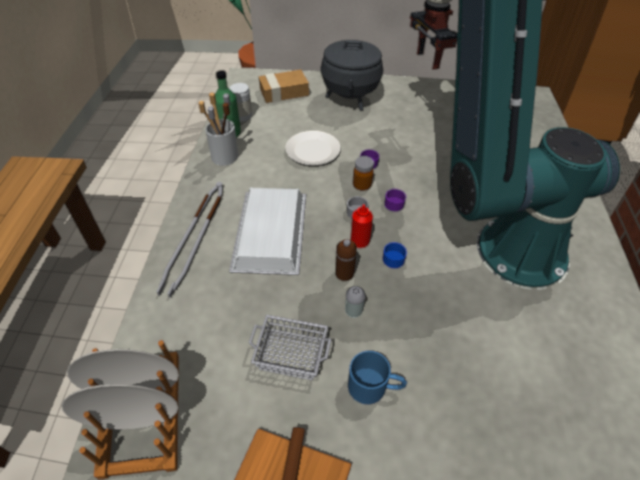

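The top picture has +x up and +y to the left. The candidates are:
- Salt (212,264), the small grey-capped shaker. The amber jar (424,266) could be mistaken for it.
- Mill (262,250).
- Dispenser (318,266).
- Bowl, grey steel (368,263). The blue bowl (292,311) and the purple bowls (467,276) and (388,313) could be mistaken for it.
- Plate (482,194). The plates standing in the rack at the top left are not the one.
- Tray around (322,160).

Next I measure positions and check a close crop.

Run:
```python
from h import *
z=np.load('top0.npz'); p=z['p'];c=z['c']
crop=p[225:335,185:500]; save(cv2.resize(crop,None,fx=2.5,fy=2.5,interpolation=cv2.INTER_CUBIC),'crop0.png')
S=np.load('side0.npz')['c'].reshape(-1,3)
C=c.reshape(-1,3)
A=np.vstack([S])
ci=imaging.camera_info('top')
def fit(P):
    x,y=P[:,0],P[:,1]; s=np.linalg.lstsq(np.c_[2*x,2*y,np.ones(len(x))],x*x+y*y,rcond=None)[0]
    return s[0],s[1],np.sqrt(s[2]+s[0]**2+s[1]**2)
for n,uv,zz in [('salt',(212,264),.07),('mill',(262,250),.115),('disp',(318,266),.11),('bowl',(368,263),.034),('jar',(424,266),.085),('blue',(292,311),.034),('pur1',(467,276),.034),('pur2',(388,313),.034),('plate',(482,194),.01),('mug',(123,283),.08),('basket',(158,203),.03)]:
    w=onplane(ci,[uv],zz)[0]
    r=.1 if n=='plate' else .045
    for nm,Q in(('T',C),('S',S)):
        m=(np.hypot(Q[:,0]-w[0],Q[:,1]-w[1])<r)&(Q[:,2]>.02 if n!='plate' else Q[:,2]>.012)
        q=Q[m]
        if len(q)<8: print(n,nm,len(q));continue
        lo,hi=np.percentile(q,2,0),np.percentile(q,98,0)
        print(n,nm,w.round(3),len(q),'bboxmid',((lo+hi)/2)[:2].round(3),'size',(hi-lo)[:2].round(3),'zmax',q[:,2].max().round(3),'fit',np.round(fit(q),3))
m=(np.abs(C[:,2]-.04)<.006)&(C[:,0]>.5)&(abs(C[:,1])<.25)
q=C[m]; 
mask=np.zeros(c.shape[:2],np.uint8); mask.reshape(-1)[m]=255
mask=cv2.morphologyEx(mask,cv2.MORPH_OPEN,np.ones((5,5)))
n,l,st,ce=cv2.connectedComponentsWithStats(mask); i=1+st[1:,4].argmax(); q=c[l==i]
print('tray',st[i],cv2.minAreaRect((q[:,:2]*1000).astype(np.float32)),np.median(q[:,2]))
g=C[(C[:,0]>.3)&(C[:,0]<.7)&(abs(C[:,1])<.3)&(C[:,2]<.01)]; print('slab z',np.median(g[:,2]))
```

```text
salt T [0.432 0.213 0.07 ] 426 bboxmid [0.432 0.214] size [0.039 0.038] zmax 0.082 fit [0.432 0.214 0.016]
salt S [0.432 0.213 0.07 ] 462 bboxmid [0.434 0.22 ] size [0.039 0.034] zmax 0.082 fit [0.434 0.22  0.016]
mill T [0.455 0.11  0.115] 563 bboxmid [0.458 0.113] size [0.043 0.044] zmax 0.122 fit [0.458 0.112 0.018]
mill S [0.455 0.11  0.115] 695 bboxmid [0.46  0.119] size [0.045 0.037] zmax 0.123 fit [0.46  0.118 0.018]
disp T [0.425 0.005 0.11 ] 580 bboxmid [0.424 0.006] size [0.046 0.044] zmax 0.133 fit [0.424 0.006 0.018]
disp S [0.425 0.005 0.11 ] 699 bboxmid [0.426 0.015] size [0.048 0.034] zmax 0.133 fit [0.426 0.012 0.018]
bowl T [ 0.435 -0.098  0.034] 161 bboxmid [ 0.438 -0.095] size [0.055 0.055] zmax 0.039 fit [ 0.437 -0.095  0.027]
bowl S [ 0.435 -0.098  0.034] 141 bboxmid [ 0.438 -0.099] size [0.053 0.055] zmax 0.039 fit [ 0.438 -0.096  0.027]
jar T [ 0.424 -0.201  0.085] 760 bboxmid [ 0.424 -0.207] size [0.05  0.049] zmax 0.09 fit [ 0.424 -0.205  0.02 ]
jar S [ 0.424 -0.201  0.085] 537 bboxmid [ 0.426 -0.204] size [0.052 0.046] zmax 0.09 fit [ 0.426 -0.204  0.021]
bl
[... 621 characters left out ...]
055 0.059] zmax 0.039 fit [ 0.335 -0.137  0.028]
plate T [ 0.582 -0.351  0.01 ] 1253 bboxmid [ 0.582 -0.349] size [0.159 0.161] zmax 0.022 fit [ 0.581 -0.348  0.078]
plate S [ 0.582 -0.351  0.01 ] 487 bboxmid [ 0.583 -0.351] size [0.16  0.159] zmax 0.025 fit [ 0.583 -0.349  0.076]
mug T [0.395 0.388 0.08 ] 758 bboxmid [0.395 0.394] size [0.08  0.076] zmax 0.085 fit [0.397 0.395 0.038]
mug S [0.395 0.388 0.08 ] 793 bboxmid [0.396 0.394] size [0.08  0.072] zmax 0.084 fit [0.399 0.397 0.038]
basket T 0
basket S 0
tray [ 264  123  119   67 7035] ((659.6220092773438, -7.4253997802734375), (133.79827880859375, 243.5626220703125), 2.7344298362731934) 0.03963955714789551
slab z 0.0001313252084031551
```

View pics/crop0.png

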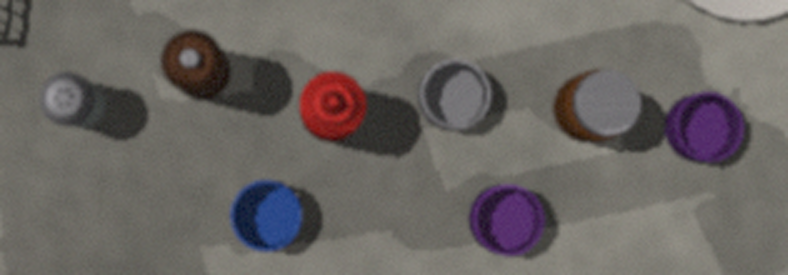

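The crop confirms the choices: steel-capped salt on the left, dark mill, red dispenser and grey bowl. The amber jar and the blue and purple bowls stay where they are. Measured sizes and heights agree with the descriptions. The next script works out the moves in tool axes.

```bash
cat >> h.py <<'E'
# tool pointing down, jaws along world x : columns = tool x,y,z
def down(sgn=1): return np.array([[0,sgn,0],[0,0,-sgn],[-1,0,0]],float) 
def go(target,Rt=None,st=None):
    st=st or manip.get_state(); R0=R.from_euler('xyz',st['tcp_rot']).as_matrix()
    sh=R0.T@(np.array(target)-st['ee_pos'])*100
    print('shift cm',sh.round(2),end=' ')
    if Rt is not None: print('turn',R.from_matrix(R0.T@Rt).as_rotvec().round(3),end='')
    print()
E
python3 - <<'E'
from h import *
s=manip.get_state(); R0=R.from_euler('xyz',s['tcp_rot']).as_matrix(); print(R0.round(3))
for g in(1,-1): print(np.linalg.det(down(g)));go([.425,.007,.24],down(g))
E
```

```text
[[-0.001  0.415 -0.91 ]
 [ 0.002 -0.91  -0.415]
 [-1.    -0.002 -0.   ]]
1.0
shift cm [-3.000e-02 -4.294e+01 -3.896e+01] turn [-1.143e+00 -1.000e-03  1.000e-03]
1.0
shift cm [-3.000e-02 -4.294e+01 -3.896e+01] turn [1.999e+00 2.000e-03 1.000e-03]
```

Call:
apply_moves(
  steps=[
    [[0,-10,-9],[-0.3,0,0],1],
    [[0,-20,-18],[-0.6,0,0],1],
    [[0,-30,-27],[-0.9,0,0],1],
    [[0,-42.9,-39],[-1.143,0,0],1],
    [[0,-42.9,-39],[-1.143,0,0],1],
    [[0,-42.9,-39],[-1.143,0,0],1],
    [[0,-42.9,-39],[-1.143,0,0],1],
    [[0,-42.9,-39],[-1.143,0,0],1],
    [[0,-42.9,-39],[-1.143,0,0],1],
    [[0,-42.9,-39],[-1.143,0,0],1],
    [[0,-42.9,-39],[-1.143,0,0],1],
    [[0,-42.9,-39],[-1.143,0,0],1],
    [[0,-42.9,-39],[-1.143,0,0],1],
    [[0,-42.9,-39],[-1.143,0,0],1],
    [[0,-42.9,-39],[-1.143,0,0],1],
    [[0,-42.9,-39],[-1.143,0,0],1],
    [[0,-42.9,-39],[-1.143,0,0],1],
    [[0,-42.9,-39],[-1.143,0,0],1],
    [[0,-42.9,-39],[-1.143,0,0],1],
    [[0,-42.9,-39],[-1.143,0,0],1],
  ],
)

```text
t: 1.77
ee_pos: [0.4255, 0.0049, 0.2396]
tcp_rot: [-1.454, 1.571, -3.027]
force: [0.3, -0.1, 0.1]
finger_gap: 0.997
```

Run:
```python
from h import *
s=manip.get_state(); print(R.from_euler('xyz',s['tcp_rot']).as_matrix().round(3),s['qpos'].round(2))
p,d,ci=snap('wrist'); c=cloud(ci,d); save(p,'w1.png'); print(world(ci,np.zeros((1,3))))
C=c.reshape(-1,3)
for n,w in [('disp',(.425,.007)),('mill',(.457,.112)),('bowl',(.438,-.096))]:
    q=C[(np.hypot(C[:,0]-w[0],C[:,1]-w[1])<.045)&(C[:,2]>.015)]
    if len(q)>9:
        lo,hi=np.percentile(q,1,0),np.percentile(q,99,0); print(n,len(q),((lo+hi)/2).round(3),(hi-lo).round(3),q[:,2].max())
go([.425,.007,.076],down(1))
```

```text
[[-0.     1.    -0.003]
 [-0.    -0.003 -1.   ]
 [-1.    -0.     0.   ]] [-0.15  0.1   1.86 -0.    1.18 -0.15]
[[0.42486923 0.0860645  0.385338  ]]
disp 28296 [0.425 0.011 0.19 ] [0.089 0.045 0.284] 0.33354071951653413
mill 4583 [0.458 0.111 0.077] [0.045 0.045 0.087] 0.12215293632134237
bowl 1466 [ 0.436 -0.097  0.026] [0.056 0.056 0.021] 0.03667321427748831
shift cm [16.37 -0.06 -0.2 ] turn [-0.002 -0.     0.   ]
```

View pics/w1.png

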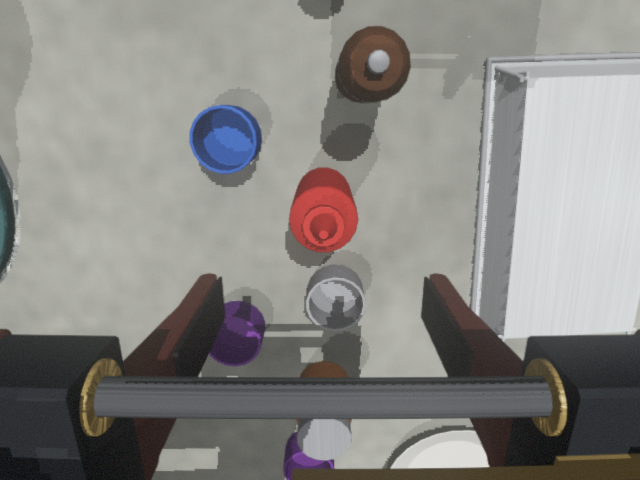

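The wrist view shows the dispenser (nozzle at (323,235)) centred between the fingers. The purple bowl lies clear of them. I descend and grip.

Call:
apply_moves(
  steps=[
    [[3,0,-0.2],[0,0,0],1],
    [[6,0,-0.2],[0,0,0],1],
    [[9,0,-0.2],[0,0,0],1],
    [[12,0,-0.2],[0,0,0],1],
    [[14.5,0,-0.2],[0,0,0],1],
    [[16,0,-0.2],[0,0,0],1],
    [[16.4,0,-0.2],[0,0,0],1],
    [[16.4,0,-0.2],[0,0,0],1],
    [[16.4,0,-0.2],[0,0,0],0.3],
    [[16.4,0,-0.2],[0,0,0],0],
    [[16.4,0,-0.2],[0,0,0],-0.3],
    [[16.4,0,-0.2],[0,0,0],-1],
    [[16.4,0,-0.2],[0,0,0],-1],
    [[16.4,0,-0.2],[0,0,0],-1],
    [[16.4,0,-0.2],[0,0,0],-1],
    [[16.4,0,-0.2],[0,0,0],-1],
  ],
  force=12,
)

```text
t: 3.15
ee_pos: [0.4261, 0.0082, 0.0761]
tcp_rot: [1.541, 1.57, -0.029]
force: [-1.5, 0.7, 6.4]
finger_gap: 0.581
```

Call:
apply_moves(
  steps=[
    [[-0.5,0,0],[0,0,0],-1],
    [[-1.5,0,0],[0,0,0],-1],
    [[-3.5,0,0],[0,0,0],-1],
    [[-6,0,0],[0,0,0],-1],
    [[-8.5,0,0],[0,0,0],-1],
    [[-11,0,0],[0,0,0],-1],
    [[-12.5,1,-0.3],[0,0,0],-1],
    [[-13.5,3,-0.9],[0,0,0],-1],
    [[-14,6,-1.7],[0,0,0],-1],
    [[-14,9,-2.6],[0,0,0],-1],
    [[-14,12,-3.4],[0,0,0],-1],
    [[-14,15,-4.3],[0,0,0],-1],
    [[-14,18,-5.1],[0,0,0],-1],
    [[-14,20.5,-5.8],[0,0,0],-1],
    [[-14,22,-6.2],[0,0,0],-1],
    [[-14,22.7,-6.4],[0,0,0],-1],
    [[-14,23,-6.5],[0,0,0],-1],
    [[-14,23,-6.5],[0,0,0],-1],
    [[-14,23,-6.5],[0,0,0],-1],
  ],
)

```text
t: 4.73
ee_pos: [0.6545, 0.073, 0.2155]
tcp_rot: [-1.521, 1.569, -3.092]
force: [-0.2, -0.4, -0.1]
finger_gap: 0.587
```

Run:
```python
from h import *
s=manip.get_state(); print(s['ee_pos'],s['force'],s['finger_gap'])
p,d,ci=snap('side'); c=cloud(ci,d); save(p[60:320,160:480].repeat(2,0).repeat(2,1),'s1.png')
# red segmentation
m=(p[...,0]>140)&(p[...,1]<60)&(p[...,2]<60); q=c[m]; q=q[np.isfinite(q[:,0])]
q=q[np.hypot(*(q[:,:2]-s['ee_pos'][:2]).T)<.06]; print(len(q),np.percentile(q,[1,50,99],axis=0).round(3))
go([.656,.073,.117],down(1))
```

```text
[0.65446699 0.0729934  0.215462  ] [-0.2083235  -0.42423161 -0.13891183] 0.5874113432464771
183 [[0.634 0.071 0.231]
 [0.654 0.085 0.24 ]
 [0.673 0.096 0.264]]
shift cm [ 9.86  0.17 -0.  ] turn [-0.     0.     0.001]
```

View pics/s1.png

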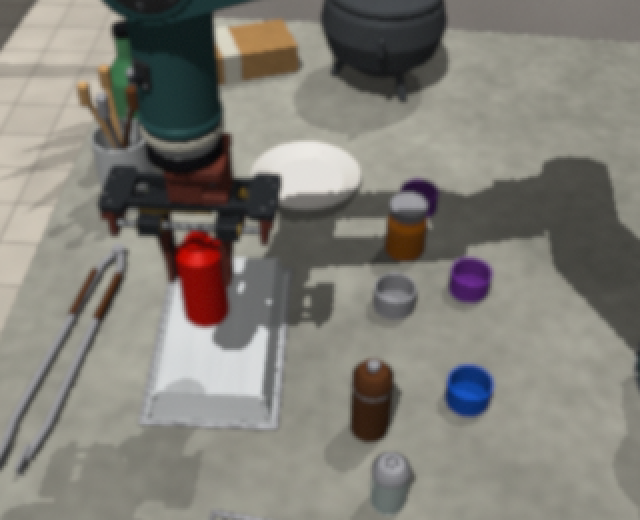

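The dispenser is held above the tray. I check its tilt before lowering it.

```bash
cat >> h.py <<'E'
def axis(cam,mask,zs,r):
    "slice-wise centre from visible near half of a cylinder of radius r"
    pass
E
python3 - <<'E'
from h import *
s=manip.get_state()
p,d,ci=snap('side'); c=cloud(ci,d); p=p.astype(int)
m=(p[...,0]>60)&(p[...,1]<p[...,0]*.3)&(p[...,2]<p[...,0]*.3); q=c[m]; q=q[np.isfinite(q[:,0])]
q=q[np.hypot(*(q[:,:2]-s['ee_pos'][:2]).T)<.06]
for z in np.arange(.13,.28,.012):
    k=q[abs(q[:,2]-z)<.006]
    if len(k)>15: print(z.round(3),len(k),np.percentile(k[:,0],[3,97]).mean().round(4),np.ptp(np.percentile(k[:,0],[3,97])).round(3),np.percentile(k[:,1],97).round(4))
E
```

```text
0.154 68 0.6493 0.036 0.0956
0.166 70 0.6494 0.038 0.0958
0.178 78 0.6505 0.039 0.0956
0.19 72 0.6495 0.036 0.0958
0.202 83 0.6506 0.038 0.0959
0.214 82 0.6535 0.044 0.0954
0.226 101 0.6549 0.046 0.0962
0.238 194 0.6537 0.044 0.0945
0.25 96 0.6537 0.028 0.085
0.262 28 0.6526 0.017 0.0783
```

Call:
apply_moves(
  steps=[
    [[1,0.05,0],[0,0,0],-1],
    [[3,0.1,0],[0,0,0],-1],
    [[5.5,0.15,0],[0,0,0],-1],
    [[7.5,0.15,0],[0,0,0],-1],
    [[8.8,0.15,0],[0,0,0],-1],
    [[9.3,0.15,0],[0,0,0],-1],
    [[9.6,0.15,0],[0,0,0],-1],
    [[9.8,0.15,0],[0,0,0],-1],
    [[9.9,0.15,0],[0,0,0],-1],
    [[9.9,0.15,0],[0,0,0],-1],
    [[9.9,0.15,0],[0,0,0],-1],
    [[9.9,0.15,0],[0,0,0],-1],
  ],
)

```text
t: 5.83
ee_pos: [0.6578, 0.0733, 0.1175]
tcp_rot: [1.644, 1.569, 0.074]
force: [0.1, -0.9, -0.2]
finger_gap: 0.586
```

Call:
apply_moves(
  steps=[
    [[0.05,0,0],[0,0,0],-1],
    [[0.1,0,0],[0,0,0],-1],
    [[0.15,0,0],[0,0,0],-1],
    [[0.15,0,0],[0,0,0],-1],
    [[0.15,0,0],[0,0,0],-1],
  ],
)

```text
t: 6.25
ee_pos: [0.6575, 0.0733, 0.1162]
tcp_rot: [1.649, 1.57, 0.079]
force: [-2.0, 0.1, 4.5]
finger_gap: 0.585
```

Call:
apply_moves(
  steps=[
    [[0,0,0],[0,0,0],0.25],
    [[0,0,0],[0,0,0],0.4],
    [[0,0,0],[0,0,0],0.6],
    [[0,0,0],[0,0,0],0.8],
    [[0,0,0],[0,0,0],0.8],
    [[-1,0,0],[0,0,0],0.8],
    [[-4,0,0],[0,0,0],0.8],
    [[-8,0,0],[0,0,0],0.8],
    [[-10,-1,0],[0,0,0],0.8],
    [[-10,-4,-2],[0,0,0],0.8],
    [[-10,-7,-4],[0,0,0],0.8],
    [[-10,-10,-6],[0,0,0],0.8],
    [[-10,-13,-8],[0,0,0],0.8],
    [[-10,-16,-10],[0,0,0],0.8],
    [[-10,-19,-12],[0,0,0],0.8],
    [[-9,-21,-13.5],[0,0,0],0.8],
    [[-8,-22.4,-14.2],[0,0,0],0.8],
    [[-8,-22.4,-14.2],[0,0,0],0.8],
    [[-8,-22.4,-14.2],[0,0,0],0.8],
    [[-8,-22.4,-14.2],[0,0,0],0.8],
  ],
)

```text
t: 7.92
ee_pos: [0.4348, 0.2152, 0.1961]
tcp_rot: [1.761, 1.569, 0.191]
force: [0.1, -1.4, 0.1]
finger_gap: 0.902
```

Run:
```python
from h import *
s=manip.get_state(); print(s['ee_pos'],s['force'],s['finger_gap'])
p,d,ci=snap('top'); c=cloud(ci,d); C=c.reshape(-1,3); save(p[60:360,60:540],'t2.png')
for n,w in [('disp',(.656,.073)),('salt',(.432,.214))]:
    q=C[(np.hypot(C[:,0]-w[0],C[:,1]-w[1])<.045)&(C[:,2]>.06)&(C[:,2]<.18)]
    if len(q)>9:
        lo,hi=np.percentile(q,2,0),np.percentile(q,98,0); print(n,len(q),((lo+hi)/2).round(3),(hi-lo).round(3),q[:,2].max())
m=(np.abs(C[:,2]-.04)<.006)&(C[:,0]>.5)&(abs(C[:,1])<.25)
q=C[m]; print('tray',cv2.minAreaRect((q[:,:2]*1000).astype(np.float32)))
go([.432,.214,.038],down(1))
```

```text
[0.43479936 0.21521863 0.19614135] [ 0.08748843 -1.38166377  0.08249075] 0.9018938580241074
disp 811 [0.654 0.071 0.116] [0.047 0.047 0.101] 0.17252537150667324
salt 344 [0.432 0.212 0.071] [0.039 0.033 0.015] 0.08107101977061217
tray ((658.7952880859375, -7.739105224609375), (140.8164825439453, 249.80882263183594), 2.3447935581207275)
shift cm [15.81 -0.35  0.12] turn [-0.001 -0.001 -0.002]
```

View pics/t2.png

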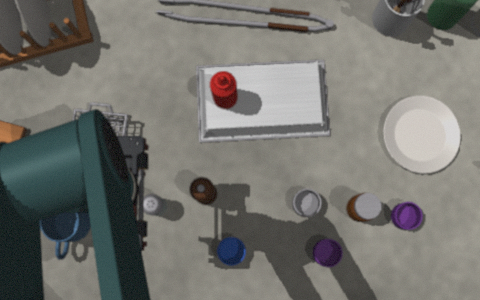

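The dispenser stands at about (.655,.072), at height, in the left third. The tray is unmoved. Next is the salt.

Call:
apply_moves(
  steps=[
    [[3,-0.2,0.1],[0,0,0],0.8],
    [[6,-0.2,0.1],[0,0,0],0.8],
    [[9,-0.2,0.1],[0,0,0],0.8],
    [[12,-0.2,0.1],[0,0,0],0.8],
    [[14.5,-0.2,0.1],[0,0,0],0.8],
    [[15.5,-0.2,0.1],[0,0,0],0.8],
    [[15.8,-0.2,0.1],[0,0,0],0.8],
    [[15.8,-0.2,0.1],[0,0,0],0.6],
    [[15.8,-0.2,0.1],[0,0,0],0.3],
    [[15.8,-0.2,0.1],[0,0,0],0.15],
    [[15.8,-0.2,0.1],[0,0,0],0],
    [[15.8,-0.2,0.1],[0,0,0],-0.15],
    [[15.8,-0.2,0.1],[0,0,0],-1],
    [[15.8,-0.2,0.1],[0,0,0],-1],
    [[15.8,-0.2,0.1],[0,0,0],-1],
    [[15.8,-0.2,0.1],[0,0,0],-1],
    [[15.8,-0.2,0.1],[0,0,0],-1],
  ],
  force=20,
)

```text
t: 9.38
ee_pos: [0.432, 0.2145, 0.0378]
tcp_rot: [1.94, 1.569, 0.37]
force: [0.6, 0.3, 5.9]
finger_gap: 0.481
```

Call:
apply_moves(
  steps=[
    [[-1,0,0],[0,0,0],-1],
    [[-3.5,0,0],[0,0,0],-1],
    [[-7,0,0],[0,0,0],-1],
    [[-10.5,0,0],[0,0,0],-1],
    [[-14,0,0],[0,0,0],-1],
    [[-17,0.5,0.5],[0,0,0],-1],
    [[-19,2,2],[0,0,0],-1],
    [[-20,4,4],[0,0,0],-1],
    [[-20,6.4,6.2],[0,0,0],-1],
    [[-20,8.8,8.5],[0,0,0],-1],
    [[-20,11.2,10.8],[0,0,0],-1],
    [[-20,13.6,13.2],[0,0,0],-1],
    [[-20,16,15.5],[0,0,0],-1],
    [[-20,18.4,17.8],[0,0,0],-1],
    [[-20,20.5,19.9],[0,0,0],-1],
    [[-20,22,21.3],[0,0,0],-1],
    [[-20,22.7,22],[0,0,0],-1],
    [[-20,22.8,22.1],[0,0,0],-1],
    [[-20,22.8,22.1],[0,0,0],-1],
    [[-20,22.8,22.1],[0,0,0],-1],
  ],
)

```text
t: 11.05
ee_pos: [0.6579, -0.0056, 0.2371]
tcp_rot: [-2.031, 1.569, 2.682]
force: [0.1, -0.1, -1.3]
finger_gap: 0.48
```

Run:
```python
from h import *
s=manip.get_state(); print(s['ee_pos'],s['force'],s['finger_gap'],R.from_euler('xyz',s['tcp_rot']).as_matrix().round(3)[0])
go([.660,-.007,.0785],down(1))
```

```text
[ 0.65788082 -0.00564796  0.23705817] [ 0.12046701 -0.13510883 -1.32307268] 0.48029647714129 [-0.002  1.     0.001]
shift cm [15.86  0.24  0.15] turn [ 0.001 -0.001  0.002]
```

Call:
apply_moves(
  steps=[
    [[1,0,0],[0,0,0],-1],
    [[3,0.05,0],[0,0,0],-1],
    [[6,0.1,0],[0,0,0],-1],
    [[9,0.1,0],[0,0,0],-1],
    [[12,0.1,0],[0,0,0],-1],
    [[14,0.1,0],[0,0,0],-1],
    [[15,0.1,0],[0,0,0],-1],
    [[15.4,0.1,0],[0,0,0],-1],
    [[15.7,0.1,0],[0,0,0],-1],
    [[15.8,0.1,0],[0,0,0],-1],
    [[15.85,0.1,0],[0,0,0],-1],
    [[15.9,0.1,0],[0,0,0],-1],
    [[15.9,0.1,0],[0,0,0],-1],
    [[15.9,0.1,0],[0,0,0],-1],
  ],
)

```text
t: 12.22
ee_pos: [0.6608, -0.0069, 0.079]
tcp_rot: [1.535, 1.569, -0.036]
force: [-0.4, -0.2, -1.0]
finger_gap: 0.484
```

Call:
apply_moves(
  steps=[
    [[0.05,0,0],[0,0,0],-1],
    [[0.1,0,0],[0,0,0],-1],
    [[0.15,0,0],[0,0,0],-1],
    [[0.15,0,0],[0,0,0],-1],
    [[0.15,0,0],[0,0,0],-1],
  ],
)

```text
t: 12.63
ee_pos: [0.6607, -0.0068, 0.0778]
tcp_rot: [1.529, 1.57, -0.042]
force: [-1.7, -1.3, 6.5]
finger_gap: 0.48
```

Call:
apply_moves(
  steps=[
    [[0,0,0],[0,0,0],0.05],
    [[0,0,0],[0,0,0],0.2],
    [[0,0,0],[0,0,0],0.4],
    [[0,0,0],[0,0,0],0.6],
    [[0,0,0],[0,0,0],0.7],
    [[-1,0,0],[0,0,0],0.8],
    [[-4,0,0],[0,0,0],0.8],
    [[-8,0,0],[0,0,0],0.8],
    [[-12,0,0],[0,0,0],0.8],
    [[-13,-2,0],[0,0,0],0.8],
    [[-13,-5,-2],[0,0,0],0.8],
    [[-13,-8,-4],[0,0,0],0.8],
    [[-13,-11,-6],[0,0,0],0.8],
    [[-13,-14,-8],[0,0,0],0.8],
    [[-13,-17,-10],[0,0,0],0.8],
    [[-12,-19.5,-11.5],[0,0,0],0.8],
    [[-12,-20.3,-11.9],[0,0,0],0.8],
    [[-12,-20.3,-11.9],[0,0,0],0.8],
    [[-12,-20.3,-11.9],[0,0,0],0.8],
    [[-12,-20.3,-11.9],[0,0,0],0.8],
  ],
)

```text
t: 14.3
ee_pos: [0.4597, 0.1117, 0.1976]
tcp_rot: [1.565, 1.568, -0.006]
force: [0.6, -1.1, -0.3]
finger_gap: 0.899
```

Run:
```python
from h import *
s=manip.get_state(); print(s['ee_pos'],s['force'],s['finger_gap'])
p,d,ci=snap('top'); c=cloud(ci,d); C=c.reshape(-1,3); save(p[60:360,60:540],'t3.png')
for n,w in [('disp',(.656,.073)),('salt',(.66,-.007)),('mill',(.458,.112))]:
    q=C[(np.hypot(C[:,0]-w[0],C[:,1]-w[1])<.045)&(C[:,2]>.06)&(C[:,2]<.18)]
    if len(q)>9:
        lo,hi=np.percentile(q,2,0),np.percentile(q,98,0); print(n,len(q),((lo+hi)/2).round(3),(hi-lo).round(3),q[:,2].max())
go([.458,.112,.068],down(1))
```

```text
[0.45971419 0.11173827 0.19757653] [ 0.57359173 -1.07996412 -0.30005937] 0.8993254847830695
disp 797 [0.654 0.071 0.117] [0.048 0.047 0.098] 0.17119310522169495
salt 476 [ 0.658 -0.005  0.091] [0.039 0.039 0.055] 0.11994377303941536
shift cm [12.94 -0.2  -0.04] turn [-0.001 -0.    -0.002]
```

View pics/t3.png

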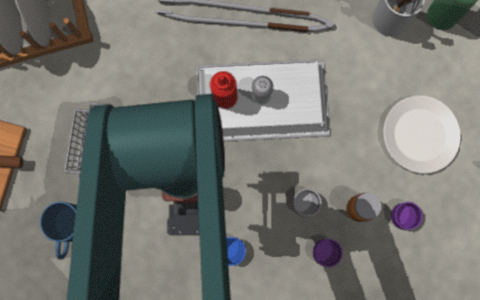

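The salt stands at (.659,-.006). Now the mill.

Call:
apply_moves(
  steps=[
    [[3,-0.1,0],[0,0,0],0.8],
    [[6,-0.1,0],[0,0,0],0.8],
    [[9,-0.1,0],[0,0,0],0.8],
    [[11.5,-0.1,0],[0,0,0],0.8],
    [[12.6,-0.1,0],[0,0,0],0.8],
    [[12.9,-0.1,0],[0,0,0],0.8],
    [[12.9,-0.1,0],[0,0,0],0.6],
    [[12.9,-0.1,0],[0,0,0],0.4],
    [[12.9,-0.1,0],[0,0,0],0.2],
    [[12.9,-0.1,0],[0,0,0],0.1],
    [[12.9,-0.1,0],[0,0,0],0],
    [[12.9,-0.1,0],[0,0,0],-1],
    [[12.9,-0.1,0],[0,0,0],-1],
    [[12.9,-0.1,0],[0,0,0],-1],
    [[12.9,-0.1,0],[0,0,0],-1],
    [[12.9,-0.1,0],[0,0,0],-1],
  ],
  force=25,
)

```text
t: 15.68
ee_pos: [0.4577, 0.1124, 0.0686]
tcp_rot: [1.672, 1.568, 0.101]
force: [1.7, 0.0, 7.3]
finger_gap: 0.547
```

Call:
apply_moves(
  steps=[
    [[-1,0,0],[0,0,0],-1],
    [[-3.5,0,0],[0,0,0],-1],
    [[-7,0,0],[0,0,0],-1],
    [[-10.5,0,0],[0,0,0],-1],
    [[-14,0.3,0.3],[0,0,0],-1],
    [[-16,1.5,1.5],[0,0,0],-1],
    [[-17.5,3.5,3.4],[0,0,0],-1],
    [[-17.5,5.8,5.6],[0,0,0],-1],
    [[-17.5,8.2,7.9],[0,0,0],-1],
    [[-17.5,10.6,10.2],[0,0,0],-1],
    [[-17.5,13,12.5],[0,0,0],-1],
    [[-17.5,15.4,14.8],[0,0,0],-1],
    [[-17.5,17.6,17],[0,0,0],-1],
    [[-17.5,19.4,18.7],[0,0,0],-1],
    [[-17.5,20.3,19.6],[0,0,0],-1],
    [[-17.5,20.6,19.9],[0,0,0],-1],
    [[-17.5,20.6,19.9],[0,0,0],-1],
    [[-17.5,20.6,19.9],[0,0,0],-1],
    [[-17.5,20.6,19.9],[0,0,0],-1],
  ],
)

```text
t: 17.27
ee_pos: [0.6609, -0.0853, 0.2426]
tcp_rot: [-2.083, 1.569, 2.63]
force: [-0.6, 0.9, -2.2]
finger_gap: 0.546
```

Run:
```python
from h import *
s=manip.get_state(); print(s['ee_pos'],s['force'],s['finger_gap'])
go([.664,-.087,.1085],down(1))
```

```text
[ 0.66092502 -0.08532995  0.24256671] [-0.58432876  0.85754805 -2.17333344] 0.5456789673591239
shift cm [13.41  0.33  0.18] turn [ 0.001 -0.001  0.001]
```

Call:
apply_moves(
  steps=[
    [[1,0,0],[0,0,0],-1],
    [[3,0.1,0],[0,0,0],-1],
    [[6,0.1,0],[0,0,0],-1],
    [[9,0.1,0],[0,0,0],-1],
    [[11.3,0.1,0],[0,0,0],-1],
    [[12.4,0.1,0],[0,0,0],-1],
    [[12.9,0.1,0],[0,0,0],-1],
    [[13.2,0.1,0],[0,0,0],-1],
    [[13.3,0.1,0],[0,0,0],-1],
    [[13.35,0.1,0],[0,0,0],-1],
    [[13.4,0.1,0],[0,0,0],-1],
    [[13.4,0.1,0],[0,0,0],-1],
    [[13.4,0.1,0],[0,0,0],-1],
  ],
)

```text
t: 18.35
ee_pos: [0.6638, -0.0869, 0.1095]
tcp_rot: [1.425, 1.569, -0.146]
force: [0.3, -0.8, -2.6]
finger_gap: 0.541
```

Call:
apply_moves(
  steps=[
    [[0.05,0,0],[0,0,0],-1],
    [[0.1,0,0],[0,0,0],-1],
    [[0.15,0,0],[0,0,0],-1],
    [[0.15,0,0],[0,0,0],-1],
    [[0.15,0,0],[0,0,0],-1],
  ],
)

```text
t: 18.77
ee_pos: [0.6638, -0.0869, 0.1086]
tcp_rot: [1.326, 1.569, -0.245]
force: [-1.4, 0.5, 6.3]
finger_gap: 0.543
```

Call:
apply_moves(
  steps=[
    [[0,0,0],[0,0,0],0.15],
    [[0,0,0],[0,0,0],0.3],
    [[0,0,0],[0,0,0],0.5],
    [[0,0,0],[0,0,0],0.7],
    [[0,0,0],[0,0,0],0.8],
    [[-1,0,0],[0,0,0],0.8],
    [[-4,0,0],[0,0,0],0.8],
    [[-8,0,0],[0,0,0],0.8],
    [[-11,-0.5,0],[0,0,0],0.8],
    [[-11,-3,0.1],[0,0,0],0.8],
    [[-11,-6,0.3],[0,0,0],0.8],
    [[-11,-9,0.4],[0,0,0],0.8],
    [[-11,-12,0.5],[0,0,0],0.8],
    [[-10,-15,0.6],[0,0,0],0.9],
    [[-8,-18,0.7],[0,0,0],0.9],
    [[-6,-21,0.8],[0,0,0],0.9],
    [[-5,-22.7,0.9],[0,0,0],0.9],
    [[-5,-22.7,0.9],[0,0,0],0.9],
    [[-5,-22.7,0.9],[0,0,0],0.9],
    [[-5,-22.7,0.9],[0,0,0],0.9],
  ],
)

```text
t: 20.43
ee_pos: [0.4385, -0.0964, 0.1584]
tcp_rot: [1.284, 1.567, -0.287]
force: [0.8, -0.7, 0.0]
finger_gap: 0.95
```

Run:
```python
from h import *
s=manip.get_state(); print(s['ee_pos'],s['force'],s['finger_gap'])
p,d,ci=snap('top'); c=cloud(ci,d); C=c.reshape(-1,3); save(p[60:360,60:540],'t4.png')
p2,d2,ci2=snap('side'); c2=cloud(ci2,d2).reshape(-1,3); save(p2[120:360,160:480].repeat(2,0).repeat(2,1),'s4.png')
for Q in(C,c2):
  for n,w,zl in [('disp',(.656,.073),.06),('salt',(.66,-.007),.06),('mill',(.664,-.087),.06),('bowl',(.437,-.096),.02)]:
    q=Q[(np.hypot(Q[:,0]-w[0],Q[:,1]-w[1])<.04)&(Q[:,2]>zl)&(Q[:,2]<.18)]
    if len(q)>9:
        lo,hi=np.percentile(q,2,0),np.percentile(q,98,0); print(n,len(q),((lo+hi)/2).round(3),(hi-lo).round(3),q[:,2].max().round(3))
go([.437,-.096,.024],down(1))
```

```text
[ 0.43854326 -0.09643405  0.15841508] [ 0.78803715 -0.66832281  0.03995155] 0.950038160875234
disp 813 [0.654 0.071 0.116] [0.047 0.047 0.101] 0.172
salt 478 [ 0.658 -0.005  0.091] [0.038 0.039 0.055] 0.121
mill 755 [ 0.66  -0.084  0.112] [0.043 0.044 0.095] 0.165
disp 782 [0.656 0.078 0.114] [0.047 0.035 0.102] 0.174
salt 224 [ 0.66  -0.003  0.093] [0.039 0.033 0.053] 0.121
mill 589 [ 0.663 -0.078  0.111] [0.044 0.032 0.092] 0.163
bowl 210 [ 0.438 -0.096  0.029] [0.053 0.058 0.018] 0.039
shift cm [13.43 -0.23 -0.06] turn [ 0.     0.001 -0.003]
```

View pics/s4.png

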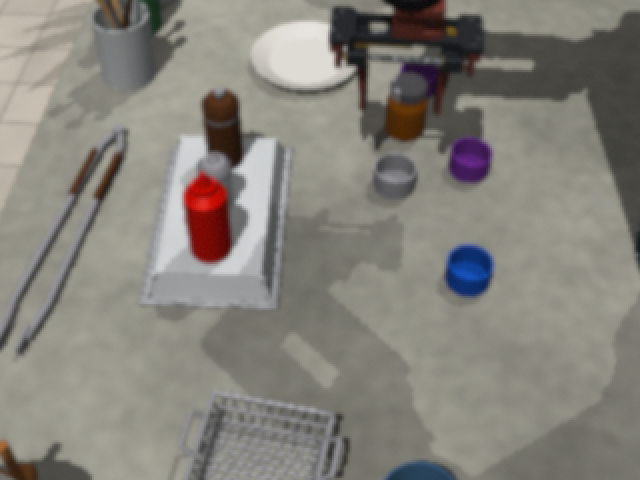

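All three stand upright in a row on the tray. Now the bowl.

Call:
apply_moves(
  steps=[
    [[3,-0.1,0],[0,0,0],0.9],
    [[6,-0.1,0],[0,0,0],0.9],
    [[9,-0.1,0],[0,0,0],0.9],
    [[11.5,-0.1,0],[0,0,0],0.9],
    [[12.8,-0.1,0],[0,0,0],0.9],
    [[13.3,-0.1,0],[0,0,0],0.9],
    [[13.4,-0.1,0],[0,0,0],0.9],
    [[13.4,-0.1,0],[0,0,0],0.7],
    [[13.4,-0.1,0],[0,0,0],0.5],
    [[13.4,-0.1,0],[0,0,0],0.35],
    [[13.4,-0.1,0],[0,0,0],0.25],
    [[13.4,-0.1,0],[0,0,0],-1],
    [[13.4,-0.1,0],[0,0,0],-1],
    [[13.4,-0.1,0],[0,0,0],-1],
    [[13.4,-0.1,0],[0,0,0],-1],
  ],
  force=20,
)

```text
t: 21.78
ee_pos: [0.4361, -0.096, 0.024]
tcp_rot: [1.267, 1.569, -0.304]
force: [-1.2, 0.6, 7.5]
finger_gap: 0.663
```

Call:
apply_moves(
  steps=[
    [[-1,0,0],[0,0,0],-1],
    [[-3.5,0,0],[0,0,0],-1],
    [[-7,0,0],[0,0,0],-1],
    [[-10.5,0,0],[0,0,0],-1],
    [[-13,0.3,0.5],[0,0,0],-1],
    [[-14,1.2,2],[0,0,0],-1],
    [[-14,2.6,4.5],[0,0,0],-1],
    [[-14,4.2,7.3],[0,0,0],-1],
    [[-14,5.8,10.1],[0,0,0],-1],
    [[-14,7.4,12.9],[0,0,0],-1],
    [[-14,9,15.7],[0,0,0],-1],
    [[-14,10.6,18.5],[0,0,0],-1],
    [[-14,12.2,21.2],[0,0,0],-1],
    [[-14,13.5,23.5],[0,0,0],-1],
    [[-14,14.3,24.8],[0,0,0],-1],
    [[-14,14.6,25.3],[0,0,0],-1],
    [[-14,14.6,25.3],[0,0,0],-1],
    [[-14,14.6,25.3],[0,0,0],-1],
    [[-14,14.6,25.3],[0,0,0],-1],
    [[-14,14.6,25.3],[0,0,0],-1],
  ],
)

```text
t: 23.45
ee_pos: [0.5805, -0.3474, 0.1632]
tcp_rot: [-2.364, 1.57, 2.349]
force: [-0.2, -0.1, -0.6]
finger_gap: 0.662
```

Run:
```python
from h import *
s=manip.get_state(); print(s['ee_pos'],s['force'],s['finger_gap'])
go([.582,-.349,.029],down(1))
```

```text
[ 0.58054046 -0.34736282  0.16317382] [-0.24319007 -0.08717674 -0.57052314] 0.6623068901113277
shift cm [13.42  0.16  0.18] turn [ 0.001 -0.001  0.001]
```

Call:
apply_moves(
  steps=[
    [[1,0,0],[0,0,0],-1],
    [[3,0,0],[0,0,0],-1],
    [[6,0,0],[0,0,0],-1],
    [[9,0,0],[0,0,0],-1],
    [[11.3,0,0],[0,0,0],-1],
    [[12.4,0,0],[0,0,0],-1],
    [[12.9,0,0],[0,0,0],-1],
    [[13.2,0,0],[0,0,0],-1],
    [[13.3,0,0],[0,0,0],-1],
    [[13.4,0,0],[0,0,0],-1],
    [[13.4,0,0],[0,0,0],-1],
    [[13.4,0,0],[0,0,0],-1],
  ],
)

```text
t: 24.45
ee_pos: [0.5819, -0.3492, 0.0303]
tcp_rot: [0.963, 1.569, -0.608]
force: [-0.8, 0.4, -1.0]
finger_gap: 0.663
```

Call:
apply_moves(
  steps=[
    [[0.05,0,0],[0,0,0],-1],
    [[0.1,0,0],[0,0,0],-1],
    [[0.15,0,0],[0,0,0],-1],
    [[0.2,0,0],[0,0,0],-1],
    [[0.2,0,0],[0,0,0],-1],
    [[0.2,0,0],[0,0,0],-1],
  ],
)

```text
t: 24.95
ee_pos: [0.5817, -0.3491, 0.0291]
tcp_rot: [0.931, 1.569, -0.639]
force: [-2.7, 1.3, 11.5]
finger_gap: 0.662
```

Call:
apply_moves(
  steps=[
    [[0,0,0],[0,0,0],0.4],
    [[0,0,0],[0,0,0],0.5],
    [[0,0,0],[0,0,0],0.55],
    [[0,0,0],[0,0,0],0.55],
    [[0,0,0],[0,0,0],0.55],
    [[-0.5,0,0],[0,0,0],0.55],
    [[-2,0,0],[0,0,0],0.6],
    [[-5,0,0],[0,0,0],0.6],
    [[-9,0,0],[0,0,0],0.6],
    [[-13,0,0],[0,0,0],0.6],
    [[-17,0,0],[0,0,0],0.6],
    [[-19,-2,1],[0,0,0],0.6],
    [[-19,-5,4],[0,0,0],0.6],
    [[-19,-8,7],[0,0,0],0.6],
    [[-19,-11,10],[0,0,0],0.6],
    [[-19,-14,13],[0,0,0],0.6],
    [[-19,-16,15],[0,0,0],0.6],
    [[-19,-16,15],[0,0,0],0.6],
    [[-19,-16,15],[0,0,0],0.6],
    [[-19,-16,15],[0,0,0],0.6],
  ],
)

```text
t: 26.62
ee_pos: [0.4215, -0.4983, 0.2172]
tcp_rot: [2.675, 1.57, 1.104]
force: [-0.2, -0.0, -0.3]
finger_gap: 0.799
```

Run:
```python
from h import *
s=manip.get_state(); print(s['ee_pos'],s['force'],s['finger_gap'])
p,d,ci=snap('top'); c=cloud(ci,d); C=c.reshape(-1,3); save(p,'t5.png')
p2,d2,ci2=snap('side'); c2=cloud(ci2,d2).reshape(-1,3); save(p2,'s5.png')
for Q in(C,c2):
  for n,w,zl,r in [('disp',(.656,.073),.06,.04),('salt',(.66,-.007),.06,.04),('mill',(.664,-.087),.06,.04),('bowl',(.582,-.349),.027,.05),('plate',(.582,-.349),.014,.1)]:
    q=Q[(np.hypot(Q[:,0]-w[0],Q[:,1]-w[1])<r)&(Q[:,2]>zl)&(Q[:,2]<.18)]
    if n=='bowl': print('bowl zmin/max',q[:,2].min(),q[:,2].max())
    if len(q)>9:
        lo,hi=np.percentile(q,1,0),np.percentile(q,99,0); print(n,len(q),((lo+hi)/2).round(3),(hi-lo).round(3),q[:,2].max().round(3))
m=(np.abs(C[:,2]-.04)<.006)&(C[:,0]>.5)&(abs(C[:,1])<.25)
mask=(m.reshape(480,640)*255).astype(np.uint8); mask=cv2.morphologyEx(mask,cv2.MORPH_OPEN,np.ones((5,5))); q=c[mask>0]
print('tray',cv2.minAreaRect((q[:,:2]*1000).astype(np.float32)))
```

```text
[ 0.42149208 -0.49834518  0.2172033 ] [-0.15887068 -0.02296337 -0.31598099] 0.7985456104700597
disp 814 [0.654 0.07  0.116] [0.049 0.049 0.107] 0.172
salt 478 [ 0.659 -0.005  0.09 ] [0.041 0.039 0.057] 0.121
mill 751 [ 0.661 -0.085  0.111] [0.045 0.046 0.097] 0.161
bowl zmin/max 0.02705680489715179 0.04294393722102576
bowl 220 [ 0.58  -0.347  0.035] [0.057 0.056 0.015] 0.043
plate 1218 [ 0.582 -0.348  0.027] [0.162 0.164 0.026] 0.043
disp 788 [0.657 0.077 0.115] [0.049 0.038 0.108] 0.174
salt 225 [ 0.661 -0.003  0.091] [0.041 0.033 0.058] 0.121
mill 591 [ 0.663 -0.079  0.111] [0.046 0.035 0.097] 0.164
bowl zmin/max 0.027097669129512027 0.0445410523016666
bowl 142 [ 0.58  -0.347  0.036] [0.055 0.063 0.017] 0.045
plate 618 [ 0.583 -0.35   0.028] [0.162 0.161 0.028] 0.045
tray ((659.041748046875, -7.5972747802734375), (133.78115844726562, 244.03143310546875), 2.81504487991333)
```

View pics/t5.png

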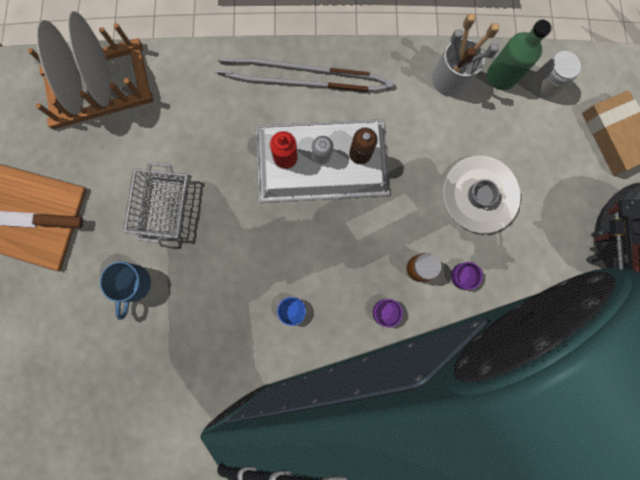

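View pics/s5.png

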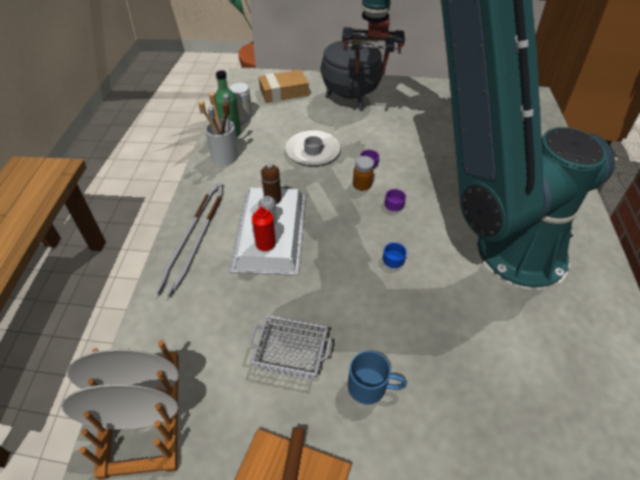

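Both views show everything in place: dispenser (284,149), salt (321,149) and mill (363,145) stand upright on the tray. The bowl is centred on the plate at (485,194). Nothing else has moved and the arm is clear, so I hand in.

```bash
python3 -c "
from h import *
print(job.close_job())"
```

```text
the job is handed in; nothing more can be done
None
```

The job is done and handed in at about 27 s of the 112 s allowed. I placed the dispenser, salt and mill, in that order, upright along the middle of the tray in the left, middle and right thirds. Then I set the steel bowl right way up on the plate.

The last checks from the top and side cameras showed:
- **Row on the tray:** all three items are within about 3–4 mm of their targets, at the heights expected for standing on the tray.
- **Bowl:** it is within about 2–3 mm of the plate's centre, sitting on the plate floor.
- **Tray and plate:** both read within 1 mm of where they started, which is within measuring noise.
- **Bystanders:** they look untouched in the pictures; I did not measure them again.
- **Forces:** the highest force reported at the end of a move was under 13 N, and the arm ended clear of everything.

**Disagreement:** the side camera put the upright items 2–7 mm further left than the top camera. It sees only their left faces, so I relied on the top camera and the release positions. No check failed.

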